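Gather the small parts in the tote's corner

ROBOT

A 7-joint arm with a two-finger parallel gripper is mounted at the origin on the work surface. World frame = base frame: x ahead of the robot, y to its left, z up, the work surface at z = 0. Lengths are in m, angles in rad, forces in N, time in s.
With the tool pointing down it reaches from about 0.4 to 0.85 m from the base axis. Payload 10.4 kg.
Tool frame: the origin (TCP) lies midway between the tips of the shut fingers; the grasp point (between the pads) lies 19 mm behind it; z points along the fingers, y is the line along which they close (so a half turn about z gives the same grasp; the last joint's range is limited). The gripper opens to 87 mm and grips with 3 to 60 N. Pads are 19 mm wide; open, the fingers measure 117 mm over their backs; the gripper's body (75 mm by 190 mm) begins 51 mm behind the grasp point.
Start: joints at [-1.348, 0.332, -0.065, 1.46, 0.022, 1.35, -0.088], TCP at [0.152, 0.606, 0.223] pointing down, gripper open.
Joint ranges: [-2.6, 2.6], [-0.5, 2.12], [-1.47, 1.34], [0.16, 2.42], [-1.27, 4.41], [0.06, 2.06], [-2.6, 2.6]. Speed limits (rad/s): [2.22, 2.22, 2.79, 2.79, 3.14, 3.14, 3.14].

INTERFACE

Orientations are given as a unit quaternion [x, y, z, w].
In Python, from plant import manip gives the robot as it stands.
- The arm moves only by the shell command python3 -m jog 'ROWS' [FORCE]. ROWS is text: rows parted by semicolons, each of 5 numbers parted by spaces: the shift along the tool's x, y, z in m, then the turn about the tool's z in rad, then the opening, from 0 (shut) to 1 (fully open). A call has 1 to 12 rows; each row shifts and turns the commanded pose from where the row before left it, along the tool's axes as they then stand; what a row does not reach is not made up. A row lasts 1/12 s, in which the tool goes at most 41.7 mm and 7.16 degrees, less where a joint would pass 70% of its speed; a pose out of reach is approached as far as the arm can. A call is refused whole if a number of a shift passes 0.0417 or a number of a turn 0.125, either way. A call with a gripper value outside its range is refused whole. The fingers move at their own pace and stop on an object; FORCE is the grip in N (left out, the last holds). Time passes only in rows, so rows that do not move let the fingers close. It gives the time, the measured TCP pose, the force, the opening and the grip force at its end, in the units of the state.
- manip.sense(): the state, without advancing time (a new reading comes with each control period).
- manip.snapshot(name): name is "side" or "top" or "wrist"; returns a dict with "color" (480x640x3 uint8, red, green, blue), "camera_matrix" (3x3 intrinsics, pixels), "R" (3x3) and "t" (3): a world point X has camera coordinates R X + t. Camera axes: x right, y down, z forward; pixel columns grow to the right and rows downward; lengths in m; the calibration is good to about 2 mm. A picture is of the moment at which its call begins. There is no depth.
- manip.sign_off(): hands the job in; it is judged then, once.
The state is a dict: "clock": time; "q": joint angles; "qvel": joint speeds; "effort": joint torques, N m; "ee_pos": TCP position; "eef_rot": TCP orientation; "contact_force": force on the tool from outside, world axes, zero at the start; "moment": the same for the moment, N m; "opening": finger opening in m; "grip_force": force on a finger pad.
Only numpy, scipy, OpenCV 4.12 (cv2) and the standard library are available. Lean on these libraries where they do the work, as an engineer would, in place of code of your own. Each camera call takes 0.05 s, during which the arm holds its last target. There are 200 camera calls.

TASK

Fold the lid of the small parts tote up until it stands upright, square to the tote, and leave it so. Then take hold of the tote and tip it by about 35 degrees towards the corner opposite its grip tab, so that all three steel parts slide together into that corner by themselves: do not touch the parts, and leave the other things on the counter where they are. Finish while still holding the tote tilted and still, with the parts gathered in the low corner; do not put it down or let go.

Things in the scene. Friction and masses are not known exactly. Their poses are not given: they have to be found in the camera images.
- tote: loose square open tub of pale plastic, 150 x 150 x 60 mm high, walls 4 mm, inner floor 6 mm above the counter, 0.55 to 0.85 kg with its lid. Origin: centre of its underside, z up. One upright grip tab juts diagonally from its (+x, +y) corner; the lid is hinged along its -y rim. Its rubber underside grips the counter (friction about 0.9), so it pivots about its low corner.
- grip (a point): grip point on the tote's corner tab. The tab is a flat upright fin that runs along the tote's diagonal, 12 mm thick (across the diagonal), 40 mm long outward from the corner, from 28 to 60 mm above the tote's underside; this point is 23 mm out from the corner, 48 mm above the underside. Nothing is beside the fin: pinch it from above with the fingers closing across its thickness.
- far_corner (a point): inner floor corner of the tote diagonally across from the grip tab, at (-71, -71, 6) mm in the tote's axes: where the parts shall gather
- pivot (a point): outer bottom corner of the tote below far_corner, at (-75, -75, 0) mm in the tote's axes
- lid (a joint): angle of the lid in rad: 0 closed, 1.57 upright (square to the tote's floor), stop at 1.95. Starts part open, 0.6 to 0.95. Stiff hinge (about 0.1 N m) that stays where it is left; 1 N square to its free edge moves it (pushed level while it is low, 2 N).
- lid_hinge (a point): middle of the lid's hinge line, above the tote's -y rim, 61 mm above the underside; the hinge line runs along the tote's x. The lid is a flat plain panel 150 x 150 x 5 mm.
- lid_edge (a point): middle of the lid's free edge, 150 mm from the hinge line; it lies to the tote's +y side of the hinge and rises as the lid opens
- disc_a: one of three loose polished steel parts lying flat inside the tote, free to slide (slippery: friction about 0.15 on the tote and on each other). Disc, 24 mm across, 10 mm high; origin at the centre of its underside.
- disc_b: one of three loose polished steel parts lying flat inside the tote, free to slide (slippery: friction about 0.15 on the tote and on each other). Disc, 24 mm across, 10 mm high; origin at the centre of its underside.
- block_a: one of three loose polished steel parts lying flat inside the tote, free to slide (slippery: friction about 0.15 on the tote and on each other). Oblong block, 26 x 16 x 12 mm high; origin at the centre of its underside.
- tape_roll: bystander: roll of pale pouch film lying flat, 110 mm across, 40 mm high; leave alone
- spray_bottle: bystander: white bottle, 60 mm across, 150 mm high; leave alone
- stamp: bystander: dark hand stamp, 50 x 40 x 60 mm high; leave alone

How it is judged:
On the way, in this order (a step that is already met when the one before it is completed fails the run):
1. the lid stands upright, the tote still flat on the counter (value of joint lid between 1.321 and 1.821 rad and angle between tote's own z axis and vertical below 0.1 rad), for 0.3 s.
2. the tote is held tilted, with all three parts gathered in the corner opposite the grip tab (angle between tote's own z axis and vertical between 0.38 and 0.87 rad and height (world z) of grip above 0.11 m and contact force between the fingers and tote above 2 N and distance between each of disc_a, disc_b, block_a and far_corner below 0.07 m), for 0.3 s.
At the end, for the whole second after the job is handed in: The fingers hold the tote (more than 2 N), still, tilted 22 to 50 degrees, its grip tab more than 110 mm above the counter; all three parts lie within 70 mm of the inner corner opposite the tab; the lid is within 17 degrees of square to the tote (within 14 degrees when first folded up) (all of step 2 and value of joint lid between 1.271 and 1.871 rad and linear speed of tote below 0.02 m/s and angular speed of tote below 0.1 rad/s); the arm keeps its last pose, push and grip.
It fails at once if a steel part is touched by the robot (contact force between any of the fingers, the arm and disc_a above 0.3 N or contact force between any of the fingers, the arm and disc_b above 0.3 N or contact force between any of the fingers, the arm and block_a above 0.3 N).
It fails at once if a bystander is moved by more than 20 mm (distance of any of tape_roll, spray_bottle, stamp from where it was at the start of the episode above 0.02 m).
It also fails if it takes over 58 s, if anything falls off the work surface, if the arm or the gripper's body presses on something with over 40 N, if the wrist force passes 120 N, or if a joint passes its speed limit or range.

## Working session

There is one attempt and no reset: what is moved stays moved. The work goes in short steps, Python scripts to look and compute and a shell command to move; the robot and the scene stay as the last step left them, time stands still between calls to the robot, and variables do not carry over. Pictures are saved under pics/ and viewed, at most 10 in all, crops included, and the job is handed in when it is done.

```bash
mkdir -p pics; ls; python3 - <<'E'
from plant import manip
import cv2,json
s=manip.sense();print({k:(v if not hasattr(v,'tolist') else v.tolist()) for k,v in s.items()})
for n in ("side","top"):
    d=manip.snapshot(n);cv2.imwrite(f'pics/{n}0.png',d['color'][:,:,::-1])
    print(n,d['camera_matrix'],d['R'],d['t'])
    json.dump({k:d[k].tolist() if hasattr(d[k],'tolist') else d[k] for k in('camera_matrix','R','t')},open(f'{n}.json','w'))
E
```

```text
pics
{'clock': 0.0, 'q': [-1.3476001065800238, 0.3328540636488085, -0.06470387146412843, 1.4609189267027753, 0.02162740169903235, 1.3499234368622295, -0.08847199255706893], 'qvel': [-0.0012633315625036714, -0.000634098893299925, 0.0007290832857433085, -0.00039579863088527126, -0.0022579647202563263, -0.0004391510648530759, -0.00042350114104939125], 'effort': [-0.0006565633702848572, -62.32793569564819, 0.024157966836355627, -38.988107442855835, -0.06137184798717499, 0.04018344799987972, 0.0001479442471463699], 'ee_pos': [0.15199954755360093, 0.6058383008800776, 0.22177578091464173], 'eef_rot': [0.12256005544332045, 0.9924608494265028, -0.0007025013794076838, -4.070831211108993e-05], 'contact_force': [0.6672098205337226, 0.6068518137659357, -0.22684550683939414], 'moment': [-0.010679428299133854, -0.023238866865703343, 0.018599783298249743], 'grip_force': 0.0, 'opening': 0.08703498519748483}
side [[440.48937015   0.         321.99891548]
 [  0.         440.48937015 245.44359843]
 [  0.           0.           1.        ]] [[-0.91771863 -0.39704254  0.01223662]
 [-0.28780904  0.64337483 -0.70939044]
 [ 0.27378545 -0.65454263 -0.7047095 ]] [0.50006924 0.20149107 1.00498064]
top [[599.76224895   0.         317.13963343]
 [  0.         599.76224895 240.71286081]
 [  0.           0.           1.        ]] [[ 9.92129235e-02 -9.95066207e-01 -1.98773403e-04]
 [-9.73100391e-01 -9.69810807e-02 -2.08974397e-01]
 [ 2.07924083e-01  2.09263873e-02 -9.77921092e-01]] [-0.02966113  0.52916029  1.25585445]
```

View pics/side0.png

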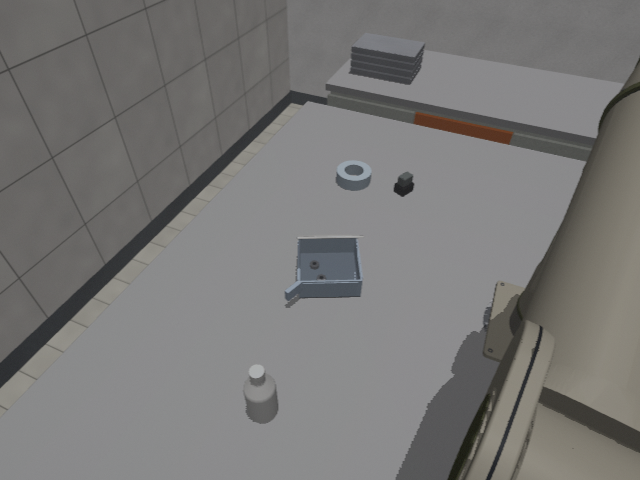

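View pics/top0.png

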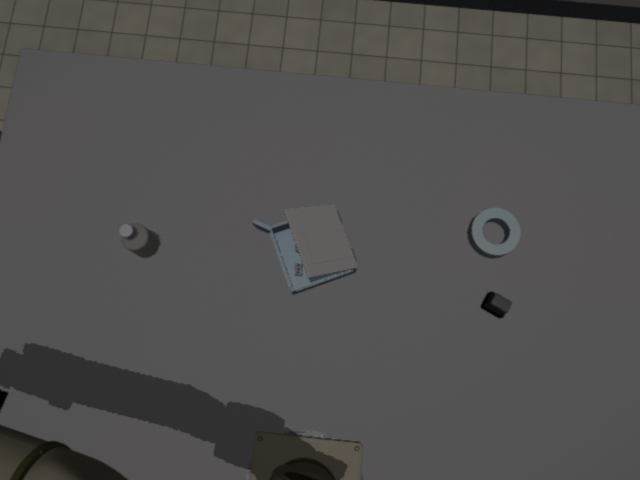

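Side: tote about (297-362, 237-298), tab at (292,292), lid seen nearly edge-on. Top: tote (270-356, 205-292), tab at (262,225), lid hides most of it. Next I'll view enlarged crops of both.

```bash
python3 - <<'E'
import cv2,numpy as np
a=cv2.imread('pics/side0.png')[225:310,275:380];b=cv2.imread('pics/top0.png')[195:300,245:365]
f=lambda i:cv2.convertScaleAbs(cv2.resize(i,None,fx=6,fy=6,interpolation=cv2.INTER_CUBIC),alpha=1.6)
cv2.imwrite('pics/sc.png',f(a));cv2.imwrite('pics/tc.png',cv2.resize(f(b),None,fx=5/6,fy=5/6))
E
```

```text
(no output)
```

View pics/sc.png

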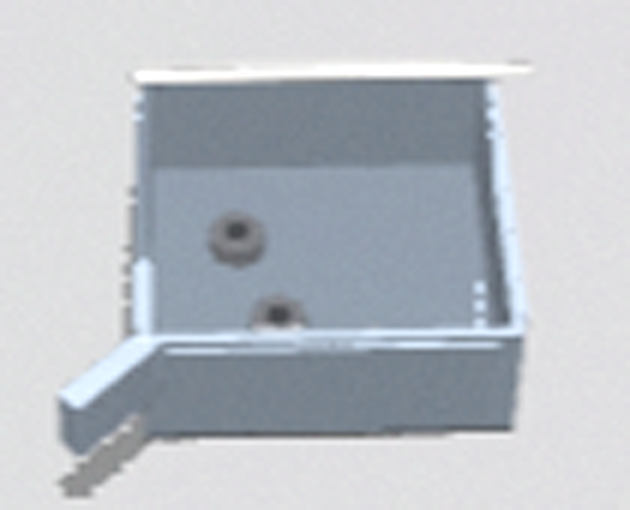

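View pics/tc.png

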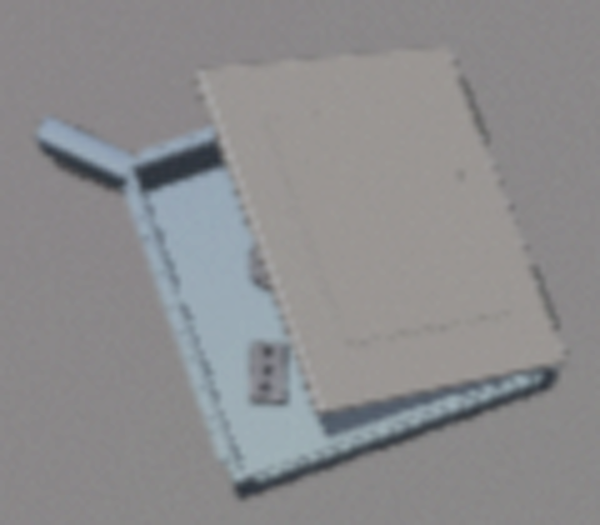

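The side crop shows the lid edge-on: free edge ends at px (297,238) and (364,237), tab end at (287,292), +y rim corners at (300,282) and (362,280). In the top crop the tab end is (254,219), the rim corners (271,229), (293,291) and (356,269), and the lid corners (285,209), (309,277), (358,266) and (336,205). From these I'll triangulate and fit the pose.

```bash
cat > h.py <<'E'
import json,numpy as np
from scipy.optimize import least_squares
C={n:{k:np.array(v) for k,v in json.load(open(n+'.json')).items()} for n in('side','top')}
def proj(c,X):
    p=c['camera_matrix']@(c['R']@X+c['t']);return p[:2]/p[2]
def tri(obs):
    A=[]
    for c,u in obs:
        P=c['camera_matrix']@np.c_[c['R'],c['t']];A+= [u[0]*P[2]-P[0],u[1]*P[2]-P[1]]
    A=np.array(A);return np.linalg.lstsq(A[:,:3],-A[:,3],rcond=None)[0]
def local(n,l):
    s=.0025
    if n in 'AD': # free-edge corners, upper skin middle
        x=.075 if n=='A' else -.075
        return np.array([x,-.075+.15*np.cos(l),.061+.15*np.sin(l)])
    return np.array({'tab':(.075+.0283,.075+.0283,.06),'pp':(.075,.075,.06),'np':(-.075,.075,.06),'npb':(-.075,.075,0),'nn':(-.075,-.075,.06),'H+':(.075,-.075,.063),'H-':(-.075,-.075,.063)}[n])
E
python3 - <<'E'
from h import *
S={'tab':(286.7,292),'pp':(300,281.7),'np':(362,280.3),'npb':(360.3,296.7),'A':(297.5,237.5),'D':(363.5,236.7)}
T={'tab':(254,219.4),'pp':(271,229),'np':(292.6,290.6),'nn':(355.6,268.6),'A':(285,209.4),'D':(308.6,277),'H-':(358,266),'H+':(336,205)}
for n in S:
    if n in T: print(n,tri([(C['side'],S[n]),(C['top'],T[n])]).round(4))
def W(p,n):
    c,s=np.cos(p[3]),np.sin(p[3]);return np.array([[c,-s,0],[s,c,0],[0,0,1]])@local(n,p[4])+p[:3]
obs=[(C['side'],n,u) for n,u in S.items()]+[(C['top'],n,u) for n,u in T.items()]
f=lambda p:np.concatenate([proj(c,W(p,n))-u for c,n,u in obs])
r=least_squares(f,[.5,0,0,.3,.75],loss='soft_l1');print(r.x.round(4));print(f(r.x).reshape(-1,2).round(1).tolist())
for n in('tab','pp','A','D','H+','H-'):print(n,W(r.x,n).round(3))
for n,u in dict(tape=(495,232),bottle=(135,237),stamp=(494,306)).items():
    c=C['top'];d=c['R'].T@np.linalg.inv(c['camera_matrix'])@[*u,1];o=-c['R'].T@c['t'];print(n,(o+d*(.02-o[2])/d[2]).round(3))
E
```

```text
tab [0.563  0.1661 0.0561]
pp [0.546  0.1264 0.057 ]
np [0.415  0.0645 0.0585]
A [0.5656 0.0921 0.1626]
D [0.4321 0.0302 0.1636]
[ 0.5137  0.0287 -0.0023  0.4399  0.7519]
[[-0.5, -0.6], [-1.3, 0.1], [0.5, 0.4], [0.3, 0.1], [0.1, 0.4], [0.8, 0.3], [-0.1, -0.1], [-0.8, -2.0], [-0.1, 0.5], [2.5, -0.6], [0.2, -0.7], [1.1, 0.7], [0.1, 1.8], [-1.5, -0.4]]
tab [0.563 0.166 0.058]
pp [0.55  0.128 0.058]
A [0.567 0.092 0.161]
D [0.431 0.028 0.161]
H+ [ 0.613 -0.007  0.061]
H- [ 0.478 -0.071  0.061]
tape [ 0.597 -0.373  0.02 ]
bottle [0.505 0.433 0.02 ]
stamp [ 0.43  -0.377  0.02 ]
```

The fit agrees with the given sizes: tote at (0.514, 0.029), yaw 0.44, lid 0.75 rad, and the rim and tab tops come out at 57–60 mm. I'll approach the lid's free edge from the +y side.

```bash
R="" ; python3 -m jog '-.0222 -.0207 0 0 1;-.0222 -.0207 0 0 1;-.0222 -.0207 0 0 1;-.0222 -.0207 0 0 1;-.0222 -.0207 0 0 1;-.0222 -.0207 0 0 1;-.0222 -.0207 0 0 1;-.0222 -.0207 0 0 1;-.0222 -.0207 0 0 1;-.0222 -.0207 0 0 1'; python3 -m jog '-.0222 -.0207 0 0 1;-.0222 -.0207 0 0 1;-.0222 -.0207 0 0 1;-.0222 -.0207 0 0 1;-.0222 -.0207 0 0 1;-.0222 -.0207 0 0 1;-.0222 -.0207 0 0 1;-.0222 -.0207 0 0 1'; python3 -m jog '-.0222 -.0207 0 0 1;-.0222 -.0207 0 0 1;0 0 0 .11 1;0 0 0 .11 1;0 0 0 .11 1;0 0 0 .11 1;0 0 0 .11 1;0 0 0 .11 1;0 0 0 .11 1;0 0 0 .115 1;0 0 0 0 1;0 0 0 0 1'
```

```text
clock: 0.93
ee_pos: [0.3175, 0.3499, 0.2223]
eef_rot: [0.123, 0.992, -0.0, -0.0]
contact_force: [0.0, -0.2, -0.4]
opening: 0.087
grip_force: 0.0
clock: 1.6
ee_pos: [0.4494, 0.1461, 0.2225]
eef_rot: [0.123, 0.992, 0.0, -0.0]
contact_force: [1.1, 0.3, -0.5]
opening: 0.0871
grip_force: 0.0
clock: 2.6
ee_pos: [0.4818, 0.0966, 0.2223]
eef_rot: [0.534, 0.845, -0.0, -0.0]
contact_force: [-0.6, 1.1, -0.2]
opening: 0.0871
grip_force: 0.0
```

```bash
python3 -m jog '0 0 .019 0 1;0 0 .019 0 1;0 0 .019 0 1;0 0 .019 0 1;0 0 0 0 1;0 0 0 0 1'; python3 -m jog '-.006 0 0 0 1;-.006 0 0 0 1;-.006 0 0 0 1;-.006 0 0 0 1;-.006 0 0 0 1;-.006 0 0 0 1;-.006 0 0 0 1;-.006 0 0 0 1;-.006 0 0 0 1;-.006 0 0 0 1;-.006 0 0 0 1;-.006 0 0 0 1'; python3 - <<'E'
from plant import manip
import cv2
a=manip.snapshot('side')['color'][200:320,240:400,::-1];b=manip.snapshot('top')['color'][170:310,220:400,::-1]
f=lambda i:cv2.convertScaleAbs(cv2.resize(i,(400,300),interpolation=cv2.INTER_CUBIC),alpha=1.6)
import numpy as np
cv2.imwrite('pics/p1.png',np.hstack([f(a),f(b)]))
E
```

```text
clock: 3.1
ee_pos: [0.4815, 0.0964, 0.1463]
eef_rot: [0.535, 0.845, -0.001, -0.0]
contact_force: [-0.2, -0.2, 0.8]
opening: 0.087
grip_force: 0.0
clock: 4.1
ee_pos: [0.5134, 0.0323, 0.1477]
eef_rot: [0.535, 0.845, 0.001, -0.0]
contact_force: [-1.7, 4.7, 6.6]
opening: 0.0868
grip_force: 6.9
```

View pics/p1.png

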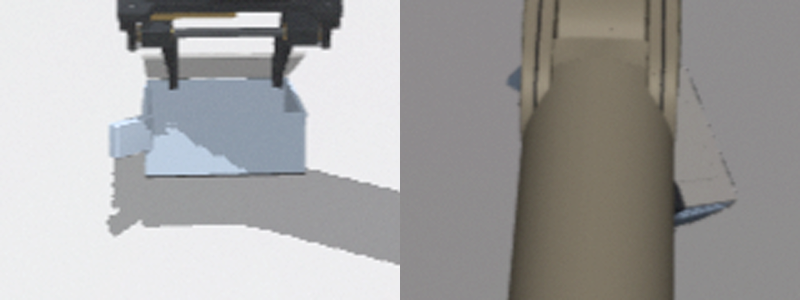

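The tote is being tipped: its front is lifted in the left crop, near row 175. The fingers are jammed on the lid's end face, with the force pointing along the lid. I'll back off and re-measure.

```bash
python3 -m jog '.006 0 0 0 1;.006 0 0 0 1;.006 0 0 0 1;.008 0 0 0 1;.01 0 0 0 1;.01 0 0 0 1;.015 0 0 0 1;.02 0 0 0 1;.02 0 0 0 1;.02 0 0 0 1;0 0 0 0 1;0 0 0 0 1'; python3 - <<'E'
from plant import manip
import cv2
a=manip.snapshot('side')['color'][210:310,260:380,::-1];b=manip.snapshot('top')['color'][185:305,245:389,::-1]
f=lambda i:cv2.convertScaleAbs(cv2.resize(i,(400,333),interpolation=cv2.INTER_CUBIC),alpha=1.6)
import numpy as np
cv2.imwrite('pics/p2.png',np.hstack([f(a),f(b)]))
E
```

```text
clock: 5.2
ee_pos: [0.4602, 0.1414, 0.1461]
eef_rot: [0.535, 0.845, -0.001, -0.0]
contact_force: [-0.3, 0.4, 0.4]
opening: 0.0874
grip_force: 0.0
```

View pics/p2.png

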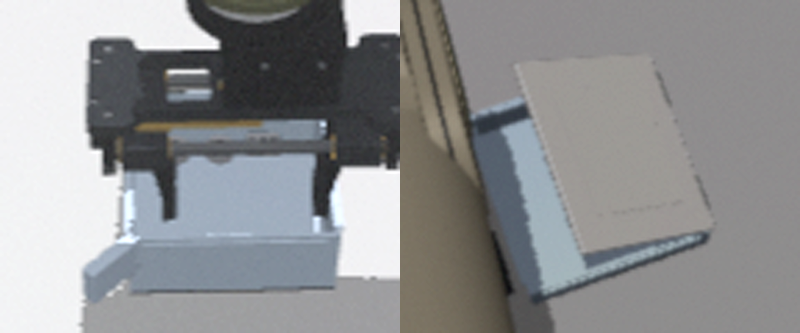

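The tote is flat again and within about 3 mm of where it was; the lid is now at about 0.8 (px A 286,208; D 311,276). I'll redo the push with a lift that follows the lid edge's arc, so friction helps rather than jams.

```bash
python3 -m jog '0 0 .007 0 1;0 0 .007 0 1;-.012 0 0 0 1;-.012 0 0 0 1;-.012 0 0 0 1;-.012 0 0 0 1;-.012 0 0 0 1;-.012 0 0 0 1;-.008 0 0 0 1;0 0 0 0 1'; python3 -m jog '-.0058 0 -.0055 0 1;-.0058 0 -.0055 0 1;-.0058 0 -.0052 0 1;-.006 0 -.0045 0 1;-.0062 0 -.0042 0 1;-.0064 0 -.004 0 1;0 0 0 0 1'
```

```text
clock: 6.13
ee_pos: [0.4955, 0.0673, 0.1322]
eef_rot: [0.537, 0.844, -0.0, -0.0]
contact_force: [-0.2, 0.5, -0.8]
opening: 0.0874
grip_force: 0.1
clock: 6.72
ee_pos: [0.5115, 0.0345, 0.1624]
eef_rot: [0.536, 0.844, 0.0, 0.001]
contact_force: [-0.1, -0.4, 0.1]
opening: 0.0865
grip_force: 0.0
```

```bash
python3 -m jog '-.0068 0 -.0035 0 1;-.0069 0 -.003 0 1;-.007 0 -.0028 0 1;-.007 0 -.0022 0 1;-.0072 0 -.002 0 1;-.0072 0 -.0015 0 1;-.006 0 -.0007 0 1;-.005 0 0 0 1;0 0 0 0 1;0 0 0 0 1'; python3 - <<'E'
from plant import manip
import cv2
a=manip.snapshot('side')['color'][180:310,250:406,::-1];b=manip.snapshot('top')['color'][185:305,245:389,::-1]
f=lambda i:cv2.convertScaleAbs(cv2.resize(i,(400,333),interpolation=cv2.INTER_CUBIC),alpha=1.6)
import numpy as np
cv2.imwrite('pics/p3.png',np.hstack([f(a),f(b)]))
E
```

```text
clock: 7.55
ee_pos: [0.5331, -0.0124, 0.177]
eef_rot: [0.536, 0.844, -0.0, -0.0]
contact_force: [0.5, 0.2, 0.7]
opening: 0.0869
grip_force: 0.0
```

View pics/p3.png

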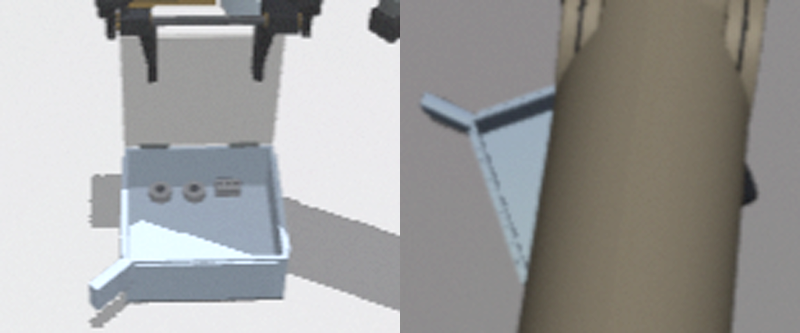

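Lid is nearly upright, around 1.45 rad (left crop, panel at rows 38–145). The tote and tab are where they were measured (tab end px side 287,293, top 254,220). I'll nudge it a little more, dwell, then retreat and turn for the grasp.

```bash
python3 -m jog '-.003 0 0 0 1;-.002 0 0 0 1;0 0 0 0 1;0 0 0 0 1;.005 0 0 0 1;.01 0 0 0 1;.02 0 0 0 1;.025 0 0 0 1;.03 0 0 0 1;.03 0 0 0 1;0 0 0 0 1'; python3 -m jog '.03 0 0 .112 1;0 0 0 .112 1;0 0 0 .112 1;0 0 0 .112 1;0 0 0 .112 1;0 0 0 .112 1;0 0 0 .113 1;0 0 0 0 1;0 0 0 0 1'; python3 - <<'E'
from plant import manip
import numpy as np
from scipy.spatial.transform import Rotation as Ro
s=manip.sense();R=Ro.from_quat(s['eef_rot']);x=R.apply([1,0,0]);print('toolx deg',np.degrees(np.arctan2(x[1],x[0])))
print(R.inv().apply(np.array([.5567,.149,.029])-s['ee_pos']).round(4))
E
```

```text
clock: 8.57
ee_pos: [0.4814, 0.0985, 0.177]
eef_rot: [0.532, 0.846, 0.001, -0.001]
contact_force: [-0.0, 0.3, 0.0]
opening: 0.0868
grip_force: 0.0
clock: 9.32
ee_pos: [0.471, 0.1197, 0.1772]
eef_rot: [0.817, 0.577, 0.0, -0.0]
contact_force: [-0.6, 1.3, -0.3]
opening: 0.0868
grip_force: 0.0
toolx deg 70.48084537175792
[0.0562 0.071  0.1482]
```

```bash
python3 -m jog '.014 .0178 0 0 1;.014 .0178 0 0 1;.014 .0178 0 0 1;.0142 .0176 0 0 1;0 0 .025 0 1;0 0 .025 0 1;0 0 .02 0 1;0 0 0 0 1;0 0 0 0 1'; python3 - <<'E'
from plant import manip
import cv2
a=manip.snapshot('side')['color'][190:310,250:394,::-1];b=manip.snapshot('wrist')['color'][:,:,::-1]
f=lambda i:cv2.convertScaleAbs(cv2.resize(i,(400,333),interpolation=cv2.INTER_CUBIC),alpha=1.5)
import numpy as np
cv2.imwrite('pics/p4.png',np.hstack([f(a),f(b)]))
E
```

```text
clock: 10.07
ee_pos: [0.5565, 0.1481, 0.1067]
eef_rot: [0.817, 0.576, -0.001, -0.0]
contact_force: [0.5, 0.2, 0.1]
opening: 0.0872
grip_force: 0.0
```

View pics/p4.png

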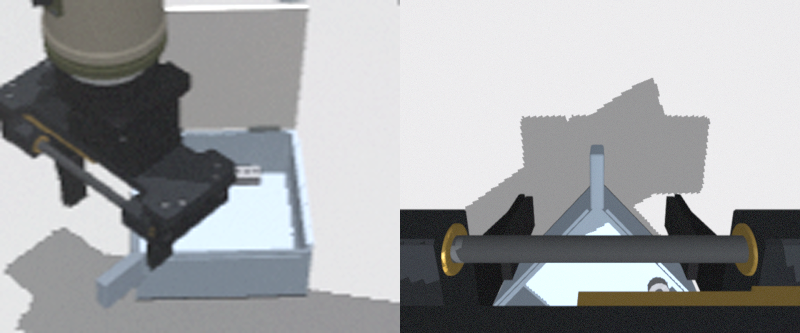

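The wrist view shows the fin upright at column 597, centred between the fingers (midpoint 598) and parallel to the tool. The lid stands upright in the side crop. I'll descend and grip.

```bash
python3 -m jog '0 0 .02 0 1;0 0 .02 0 1;0 0 .02 0 1;0 0 .012 0 1;0 0 .0055 0 1;0 0 0 0 1'; python3 -m jog '0 0 0 0 .6;0 0 0 0 .4;0 0 0 0 .2;0 0 0 0 0;0 0 0 0 0;0 0 0 0 0;0 0 0 0 0;0 0 0 0 0;0 0 0 0 0;0 0 0 0 0;0 0 0 0 0;0 0 0 0 0' 25
```

```text
clock: 10.67
ee_pos: [0.5571, 0.1481, 0.0296]
eef_rot: [0.818, 0.575, -0.0, -0.0]
contact_force: [0.4, 0.6, 0.3]
opening: 0.0874
grip_force: 0.0
clock: 11.67
ee_pos: [0.5572, 0.1481, 0.0296]
eef_rot: [0.818, 0.575, -0.0, -0.0]
contact_force: [-0.8, 1.4, -0.1]
opening: 0.0149
grip_force: 1.3
```

```bash
python3 -m jog '0 0 0 0 0;0 0 0 0 0;0 0 0 0 0;0 0 0 0 0'; python3 -m jog '-.0012 0 -.0051 0 0;-.0012 0 -.0051 0 0;-.0013 0 -.0051 0 0;-.0013 0 -.005 0 0;-.0017 0 -.005 0 0;-.0017 0 -.005 0 0;-.0017 0 -.0049 0 0;-.0018 0 -.0049 0 0;0 0 0 0 0;0 0 0 0 0'; python3 - <<'E'
from plant import manip
import cv2
a=manip.snapshot('side')['color'][190:310,250:394,::-1];b=manip.snapshot('wrist')['color'][:,:,::-1]
f=lambda i:cv2.convertScaleAbs(cv2.resize(i,(400,333),interpolation=cv2.INTER_CUBIC),alpha=1.5)
import numpy as np
cv2.imwrite('pics/p5.png',np.hstack([f(a),f(b)]))
E
```

```text
clock: 12.0
ee_pos: [0.5569, 0.1483, 0.0296]
eef_rot: [0.818, 0.575, -0.0, -0.0]
contact_force: [-2.8, 0.3, 2.7]
opening: 0.0118
grip_force: 25.0
clock: 12.83
ee_pos: [0.5533, 0.1367, 0.0701]
eef_rot: [0.818, 0.575, 0.0, -0.0]
contact_force: [-0.1, 2.2, -3.1]
opening: 0.0114
grip_force: 25.0
```

View pics/p5.png

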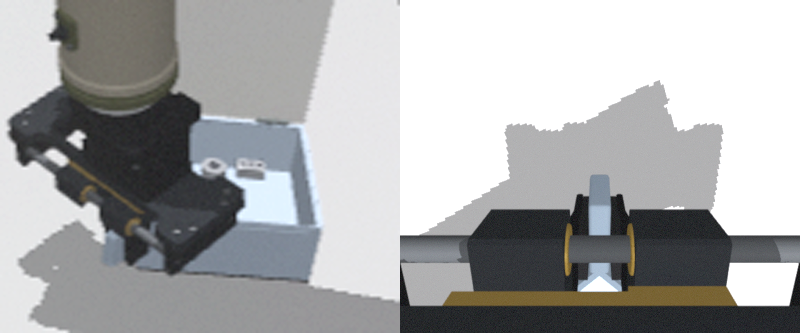

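The fin is pinched squarely (wrist px 600,190). The tote is tilting on its far corner, and 3 N of vertical load fits that. I'll continue along the arc.

```bash
python3 -m jog '-.0021 0 -.0048 0 0;-.0021 0 -.0048 0 0;-.0021 0 -.0048 0 0;-.0022 0 -.0047 0 0;-.0025 0 -.0046 0 0;-.0025 0 -.0046 0 0;-.0026 0 -.0046 0 0;-.0026 0 -.0045 0 0'; python3 -m jog '-.0029 0 -.0044 0 0;-.0029 0 -.0044 0 0;-.0029 0 -.0043 0 0;-.003 0 -.0043 0 0;-.0033 0 -.0041 0 0;-.0033 0 -.0041 0 0;-.0033 0 -.0041 0 0;-.0033 0 -.004 0 0'; python3 -m jog '-.0036 0 -.0038 0 0;-.0036 0 -.0038 0 0;-.0036 0 -.0037 0 0;-.0037 0 -.0037 0 0;0 0 0 0 0;0 0 0 0 0;0 0 0 0 0;0 0 0 0 0;0 0 0 0 0;0 0 0 0 0;0 0 0 0 0;0 0 0 0 0'; python3 - <<'E'
from plant import manip
import cv2
a=manip.snapshot('side')['color'][170:310,240:408,::-1];b=manip.snapshot('top')['color'][175:305,230:386,::-1]
f=lambda i:cv2.convertScaleAbs(cv2.resize(i,(400,333),interpolation=cv2.INTER_CUBIC),alpha=1.5)
import numpy as np
cv2.imwrite('pics/p6.png',np.hstack([f(a),f(b)]))
E
```

```text
clock: 13.6
ee_pos: [0.5467, 0.1189, 0.1076]
eef_rot: [0.818, 0.575, 0.0, -0.0]
contact_force: [0.2, 1.8, -3.3]
opening: 0.0119
grip_force: 25.0
clock: 14.27
ee_pos: [0.5382, 0.0953, 0.1411]
eef_rot: [0.818, 0.575, -0.0, -0.0]
contact_force: [-0.2, 0.6, -4.3]
opening: 0.0117
grip_force: 25.0
clock: 15.27
ee_pos: [0.5335, 0.0821, 0.1557]
eef_rot: [0.818, 0.575, -0.0, -0.0]
contact_force: [-0.9, 0.7, -4.1]
opening: 0.0119
grip_force: 25.0
```

View pics/p6.png

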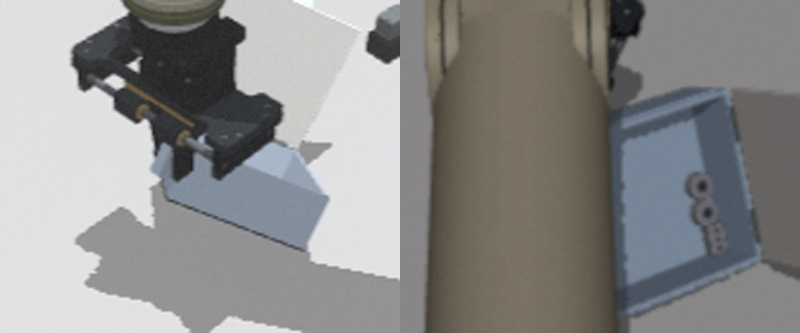

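The tote is tilted about 35° with the lid square to it. The parts lie in a row along the lid-side wall (top px 353,268; 350,257; 346,247). I'll work out their distances to far_corner.

```bash
cat > d.py <<'E'
from h import *
from scipy.spatial.transform import Rotation as Ro
from plant import manip
s=manip.sense();g=s['ee_pos']-np.array([0,0,-.019])
yaw=.44;Rz=Ro.from_euler('z',yaw)
piv=np.array([.5137,.0287,0])+Rz.apply([-.075,-.075,0]); piv[2]=0
d=np.linalg.norm((g-piv)[:2]);th=np.arctan2(g[2],d)-np.arctan2(.048,.2351)
u=(g-piv)/1;u[2]=0;u/=np.linalg.norm(u);R=Ro.from_rotvec(np.cross([0,0,1],-u)*th)*Ro.from_euler('z',np.arctan2(u[1],u[0])-np.pi/4)
print('tilt',np.degrees(th),'radius',np.hypot(d,g[2]),'grip z',g[2])
W=lambda p:piv+R.apply(np.array(p)-[-.075,-.075,0])
c=C['top']
for n,p in dict(rimnn=(-.075,-.075,.06),rimpn=(.075,-.075,.06),rimnp=(-.075,.075,.06),far=(-.071,-.071,.006)).items():print(n,proj(c,W(p)).round(1))
o=-c['R'].T@c['t']
def part(u):
    r=c['R'].T@np.linalg.inv(c['camera_matrix'])@[*u,1]
    a=R.inv().apply(o-piv);b=R.inv().apply(r);q=a+b*(.016-a[2])/b[2]-[.075,.075,0];q[2]=.006
    return q,np.linalg.norm(q-[-.071,-.071,.006])
E
python3 - <<'E'
from d import *
for u in((353.2,267.8),(349.7,256.9),(345.8,246.8)):print(part(u))
E
```

```text
tilt 35.44735889779001 radius 0.2389861847104714 grip z 0.1747457461970828
rimnn [372.3 275.5]
rimpn [358.6 208.9]
rimnp [315.2 299. ]
far [356.1 271.4]
(array([-0.05715351, -0.05904484,  0.006     ]), np.float64(0.01829347023303509))
(array([-0.03067865, -0.05601303,  0.006     ]), np.float64(0.04301651078385145))
(array([-0.00587877, -0.05157025,  0.006     ]), np.float64(0.06795800463369694))
```

```bash
cat > m.py <<'E'
from d import *
import cv2
im=manip.snapshot('top')['color']
g=cv2.cvtColor(im,cv2.COLOR_RGB2LAB).astype(float)
ins=np.zeros(g.shape[:2],np.uint8)
poly=np.array([proj(c,W(p)) for p in((-.068,-.066,.012),(.03,-.066,.012),(.03,0,.012),(-.068,0,.012))])
cv2.fillPoly(ins,[poly.round().astype(np.int32)],1)
x0,y0,w,h=cv2.boundingRect(ins)
b=g[...,2]  # bluish tote versus neutral steel
print('b* rows/cols from',y0,x0)
print(b[y0-4:y0+h+8,x0:x0+w+6].astype(int)[:, :])
E
python3 m.py
```

```text
tilt 35.44735889779001 radius 0.2389861847104714 grip z 0.1747457461970828
rimnn [372.3 275.5]
rimpn [358.6 208.9]
rimnp [315.2 299. ]
far [356.1 271.4]
b* rows/cols from 229 322
[[122 123 122 ... 125 129 130]
 [122 122 122 ... 124 128 129]
 [122 121 122 ... 125 127 129]
 ...
 [122 121 122 ... 128 128 128]
 [122 122 122 ... 128 128 128]
 [122 122 122 ... 128 129 128]]
```

```bash
cat > m.py <<'E'
from d import *
import cv2
im=np.mean([manip.snapshot('top')['color'] for _ in range(3)],axis=0).astype(np.float32)
b=cv2.cvtColor(im/255,cv2.COLOR_RGB2LAB)[...,2]
x0,x1,y0,y1=325,378,232,290
for r in range(y0,y1):print(r,''.join('#' if v>-3 else '.' for v in b[r,x0:x1]))
E
python3 m.py | tail -n +6
```

```text
232 ......................................###############
233 ......................................###############
234 ......................................###############
235 .......................................##############
236 .......................................##############
237 .......................................##############
238 .......................................##############
239 .......................................##############
240 ........................................#############
241 ........................................#############
242 ........................................#############
243 ...................####.................#############
244 ..................#######...............#############
245 .................#########...............############
246 .................#########...............############
247 .................######.##...............############
248 .................#########...............############
249 .................#########...............############
250 ..................#######.................##########
[... 1563 characters left out ...]
####
278 ..........................................###########
279 .........................................############
280 ......................................###############
281 ....................................#################
282 .................................####################
283 ...............................######################
284 ............................#########################
285 ..........................###########################
286 ........................#############################
287 .....................################################
288 ...................##################################
289 ................#####################################
```

```bash
python3 - <<'E'
from d import *
T={(-.075,-.075,.06):(371,276.8),(.075,-.075,.06):(358,210),(-.075,.075,.06):(317.8,299)}
def P(p,X):return p[:3]+Ro.from_rotvec(p[3:]).apply(np.array(X)-[-.075,-.075,0])
k=.075+.0163
f=lambda p:np.concatenate([(P(p,[k,k,.048])-g)/.002,[p[2]/.001]]+[(proj(c,P(p,X))-u) for X,u in T.items()])
r=least_squares(f,[*piv,*R.as_rotvec()]);p=r.x;print(f(p).round(1))
RR=Ro.from_rotvec(p[3:]);print('tilt',np.degrees(np.arccos(RR.as_matrix()[2,2])),'pivot',p[:3].round(4))
import d;d.R=RR;d.piv=p[:3];print(proj(c,P(p,(-.071,-.071,.006))))
for u in((352.6,267.5),(348.5,257.3),(346.3,247.3)):print(part(u))
E
```

```text
tilt 35.45596687910164 radius 0.23899041740231383 grip z 0.17477333261249248
rimnn [372.3 275.5]
rimpn [358.6 208.9]
rimnp [315.2 299.1]
far [356.1 271.4]
[ 0.5 -0.4  0.3 -0.2  1.1  0.  -0.8 -0.1 -0.8  0.5]
tilt 35.908580685438565 pivot [ 4.705e-01 -6.930e-02 -2.000e-04]
[355.14661811 274.34562909]
(array([-0.05137829, -0.06118461,  0.006     ]), np.float64(0.021939766875583515))
(array([-0.0263412 , -0.05649828,  0.006     ]), np.float64(0.046954324310284706))
(array([-0.00343614, -0.05671932,  0.006     ]), np.float64(0.06905658927714345))
```

```bash
python3 - <<'E'
from d import *
p=np.array([.4705,-.0693,0]);RR=R
for nm,(a,Q) in dict(nom=(piv,R),).items():
  P=lambda X:proj(c,a+Q.apply(np.array(X)-[-.075,-.075,0])).round(1)
  for cx,cy,hh,r in((-.058,-.063,.012,'block'),(-.033,-.059,.01,'d1'),(-.009,-.059,.01,'d2')):
    print(nm,r,'top',P((cx,cy,.006+hh)),'mid',P((cx,cy,.006+hh/2)))
  for X in((-.071,-.071,.018),(-.071,-.055,.018),(-.045,-.055,.018),(-.045,-.071,.018)):print(P(X))
E
```

```text
tilt 35.45596687910164 radius 0.23899041740231383 grip z 0.17477333261249248
rimnn [372.3 275.5]
rimpn [358.6 208.9]
rimnp [315.2 299.1]
far [356.1 271.4]
nom block top [355.2 267.7] mid [353.7 267.4]
nom d1 top [351.  257.5] mid [349.7 257.3]
nom d2 top [348.8 247.1] mid [347.5 246.9]
[359.2 272.1]
[353.5 274.4]
[351.2 263.3]
[356.9 261. ]
```

```bash
python3 - <<'E'
from d import *
for l in(1.3,1.4,1.5,1.57,1.65,1.8):
  print(l,proj(C['side'],W(local('D',l))).round(1),proj(C['side'],W(local('H-',l))).round(1))
s=manip.sense();print(s['grip_force'],np.abs(s['qvel']).max(),s['clock'])
E
```

```text
tilt 35.45596687910164 radius 0.23899041740231383 grip z 0.17477333261249248
rimnn [372.3 275.5]
rimpn [358.6 208.9]
rimnp [315.2 299.1]
far [356.1 271.4]
1.3 [394.3 186. ] [365.7 231.6]
1.4 [393.2 183.5] [365.7 231.6]
1.5 [392.  181.6] [365.7 231.6]
1.57 [390.9 180.6] [365.7 231.6]
1.65 [389.6 179.8] [365.7 231.6]
1.8 [386.7 179.2] [365.7 231.6]
25.000646064290777 0.0019487574334575448 15.5667
```

```bash
python3 -c "
from plant import manip
print(manip.sign_off())"
```

```text
the job is handed in; nothing more can be done
None
```

I handed the job in with the tote held still at about 35°, the lid at about 1.45 rad, and the three parts in a row in the low corner (farthest estimated 63–69 mm from it, limit 70 mm); an early lid push jammed and briefly tipped the tote, and I don't have the judge's verdict.

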